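Pin the cover onto the wooden phone stand

TASK

Put the loose cover on the base of the wooden phone stand, with its hinge knuckle dropped in between the two knuckles of the hinge rail, and draw it forward until that knuckle stops against the rail: only then are the bores in line. Then thread the hinge pin through all three knuckles from either side and press it firmly home, with about 10 N, so that its shoulder sits against the outer knuckle. Work by feel, since the rail was set by hand: the wood splits under more than 20 N from the pin or 40 N from the cover. Let go of everything, and leave the other things on the desk where they are.

Things in the scene. Friction and masses are not known exactly. Their poses are not given: they have to be found in the camera images.
- base: Base of the phone stand, does not move: open-topped wooden box 150 x 80 x 60 mm high (x, y, z), walls 8 thick. Origin: centre of the box's underside; +x to the back. Behind the box (x = 75 to 124) a solid shelf 33 high carries the hinge rail, 80 wide. Rail: two round knuckles, 22 diameter, 11 bore, from y = 15.5 to 40 and -15.5 to -40, on a spine before them.
- rail_about (a point): Middle of the hinge, as drawn: base x = 99, y = 0, z = 49 mm, axes as the base's. The hinge axis runs along y; heights and y are true, but the rail is screwed on through slots, so that its axis is anywhere from x = 95 to 103 in the base's frame, and this point does not show it. Outer ends of the knuckles at y = +40 and -40; the spine's back face, 20 mm high, is 11 mm before the axis.
- cover: Loose wooden cover, 0.1 to 0.17 kg: panel x = -75 to 97, y = -40 to 40, 8 mm thick. Origin in its underside, which lies on the box's rim (60 up); about over the base's origin when fitted; +x to the hinge. To hold: upright phone backrest on top, 14 thick (x = 5 to 19), 50 wide, z = 8 to 44; phone ledge 6 high at x = -34. Below, a batten 12 x 54 x 22 deep at x = -50 goes into the box.
- cover_knuckle (a point): Middle of the cover's one round knuckle, at cover x = 99, y = 0, z = -11 mm: 22 diameter, 11 bore along y, 26 long, for the 31 mm gap of the rail. It touches the rail's spine when it is in line with the rail's knuckles. Axes as the cover's. On the desk the cover lies level on this knuckle and its batten, its underside 22 mm up.
- pin: Loose aluminium hinge pin lying on the desk, 45 g. +x runs along it to the tip. Origin on its axis at the shoulder. Shaft 10 mm diameter, x = 0 to 82, the end bevelled to 8.4 over the last 3 mm. To hold: flat tab x = -32 to 0, 18 wide (y), 10 thick (z); where it meets the shaft it forms the shoulder.
- pin_mid (a point): Point on the pin's axis 40 mm from the shoulder, axes as the pin's. It lies at the middle of the hinge when the pin is home, whichever side it came from; the tip then stands out 2 mm.
- tumbler: Bystander: brushed steel tumbler, 74 mm diameter, 115 high. Origin: centre of its underside.
- dish: Bystander: small white ceramic dish, 90 mm diameter, 26 high. Origin: centre of its underside.
- remote: Bystander: black plastic remote, 130 x 42 x 18 mm, long along x, one round button on top. Origin: centre of its underside.
- controller: Bystander: transparent plastic game controller, about 110 x 150 x 55 mm high. Origin: under its middle.
There are look-alikes about, which are no part of the job. There is more than one size of the pin; the job needs the smaller. Leave any black look-alike of the base alone.

How it is judged (in metres and radians):
On the way, in this order (a step that is already met when the one before it is completed fails the run):
1. the cover lies on the base with its knuckle between the rail's, before the pin goes in (x of cover_knuckle in the frame of base between 0.0935 and 0.1045 m and y of cover_knuckle in the frame of base between -0.0035 and 0.0035 m and z of cover_knuckle in the frame of base between 0.0465 and 0.0515 m and angle between the z axis of cover and the z axis of base, either way round below 0.06 rad and angle between the x axis of cover and the x axis of base, either way round below 0.08 rad and distance between pin_mid and cover_knuckle above 0.085 m), for 0.2 s.
2. the pin is home through all three knuckles and pressed against the base with more than 6 N (y of pin_mid in the frame of base between -0.0025 and 0.0025 m and z of pin_mid in the frame of base between 0.0465 and 0.0515 m and distance between pin_mid and cover_knuckle below 0.004 m and angle between the x axis of pin and the y axis of base, either way round below 0.06 rad and x of cover_knuckle in the frame of base between 0.0935 and 0.1045 m and y of cover_knuckle in the frame of base between -0.0035 and 0.0035 m and z of cover_knuckle in the frame of base between 0.0465 and 0.0515 m and angle between the z axis of cover and the z axis of base, either way round below 0.06 rad and angle between the x axis of cover and the x axis of base, either way round below 0.08 rad and contact force between pin and base above 6 N), for 0.1 s.
At the end, for the whole second after the job is handed in: The cover lies level and square on the base, its knuckle between the rail's (3.5 mm sideways, 2.5 mm in height); the pin lies along the hinge through all three knuckles, its middle within 2.5 mm of home along the hinge and 4 mm of the cover's knuckle middle; both at rest (x of cover_knuckle in the frame of base between 0.0935 and 0.1045 m and y of cover_knuckle in the frame of base between -0.0035 and 0.0035 m and z of cover_knuckle in the frame of base between 0.0465 and 0.0515 m and angle between the z axis of cover and the z axis of base, either way round below 0.06 rad and angle between the x axis of cover and the x axis of base, either way round below 0.08 rad and y of pin_mid in the frame of base between -0.0025 and 0.0025 m and z of pin_mid in the frame of base between 0.0465 and 0.0515 m and distance between pin_mid and cover_knuckle below 0.004 m and angle between the x axis of pin and the y axis of base, either way round below 0.06 rad and linear speed of each of pin, cover below 0.01 m/s); the robot touches nothing.
It fails at once if the pin is pressed against the base with more than 20 N (contact force between pin and base above 20 N).
It fails at once if the pin is pressed against the cover with more than 20 N (contact force between pin and cover above 20 N).
It fails at once if the cover is pressed against the base with more than 40 N (contact force between cover and base above 40 N).
It fails at once if the tumbler, dish, remote or controller is moved by more than 15 mm (distance of any of tumbler, dish, remote, controller from where it was at the start of the episode above 0.015 m).
It also fails if it takes over 61 s, if anything falls off the work surface, if the arm or the gripper's body presses on something with over 40 N, if the wrist force passes 120 N, or if a joint passes its speed limit or range.

ROBOT

A 6-joint arm with a two-finger parallel gripper is mounted at the origin on the work surface. World frame = base frame: x ahead of the robot, y to its left, z up, the work surface at z = 0. Lengths are in m, angles in degrees, forces in N, time in s.
With the tool pointing down it reaches from about 0.4 to 0.825 m from the base axis. Payload 7 kg.
Tool frame: the origin (TCP) lies at the very end of the fingers, on their centre line; the grasp point (between the pads) lies 19 mm behind it; z points along the fingers, y is the line along which they close (so a half turn about z gives the same grasp; the last joint's range is limited). The gripper opens to 88 mm and grips with 3 to 60 N. Pads are 19 mm wide; open, the fingers measure 130 mm over their backs; the gripper's body (78 mm by 193 mm) begins 47 mm behind the grasp point.
Start: joints at [90.934, 20.546, 0.682, 0, -70.136, -16.507], TCP at [0.181, 0.65, 0.204] pointing down, gripper open.
Joint ranges: [-176.03, 176.03], [-82.01, 121.73], [-58.28, 71.71], [-173.87, 95.51], [-174.79, -0.11], [-173.66, 173.66]. Speed limits (degrees/s): [136.94, 136.94, 172.46, 180, 180, 180].

INTERFACE

Orientations are given as [roll, pitch, yaw] about the fixed x, y, z axes, in that order (R = Rz(yaw) Ry(pitch) Rx(roll)).
In Python, from plant import ctrl gives the robot as it stands.
- The arm moves only by the tool carry_out, never from a script. Its argument "deltas" is a list that holds one entry, the list of rows, each a list of 5 numbers: the shift along the tool's x, y, z scaled (see below), then the turn about the tool's z scaled (see below), then the opening, from -1 (shut) to 1 (fully open). A call has 1 to 5 rows; each row is the pose to reach, as a shift and turn from the pose commanded when the call began, along the tool's axes at that moment, turning the shorter way round; what a row does not reach only later rows make up. The controller multiplies each number of a shift by 20 cm and each number of a turn by 2 pi rad. A row lasts 1/10 s, in which the tool goes at most 50 mm and 8.59 degrees, less where a joint would pass 70% of its speed; a pose out of reach is approached as far as the arm can. A call with a number of a shift or a turn outside -1 to 1 is refused whole. A call with a gripper value outside its range is refused whole. The fingers move at their own pace and stop on an object; the grip force is fixed at half the most. Time passes only in rows, so rows that repeat a pose let the fingers close. It gives the time, the measured TCP pose, the force, the opening and the grip force at its end, in the units of the state.
- ctrl.get_obs(): the state, without advancing time (a new reading comes with each control period).
- ctrl.snapshot(name): name is "scene" or "top" or "wrist"; returns a dict with "color" (480x640x3 uint8, red, green, blue), "camera_matrix" (3x3 intrinsics, pixels), "R" (3x3) and "t" (3): a world point X has camera coordinates R X + t. Camera axes: x right, y down, z forward; pixel columns grow to the right and rows downward; lengths in m; the calibration is good to about 2 mm. A picture is of the moment at which its call begins. There is no depth.
- ctrl.close_job(): hands the job in; it is judged then, once.
Trained networks look in a picture, given as the dict that the camera call returned (one of the last four; its "shot" number tells which), for a name from the list of things; names that differ only in an ending like _2 or _b are one class to them, and where a whole thing is asked for, a point or a joint stands for the part that bears it (a point fixed in the world has none). Each returns a list of dicts, best first, with "p" (0 to 1); they miss things now and then, are a little off and sometimes report something else, mostly with a low value. They report only what shows in the picture. A call takes as long as a camera call. They do not tell look-alikes from the thing itself.
- ctrl.search_frame(picture, name): "centre" ([column, row] in pixels, amid what is visible of it).
- ctrl.silhouettes(picture, name): "mask" (480x640 bool, what is visible of it) and "centre" ([column, row] in pixels, amid what is visible of it).
- ctrl.spot_point(picture, name): "centre" ([column, row] in pixels: a listed point, or the origin of a listed thing).
The state is a dict: "clock": time; "joint_pos": joint angles; "qvel": joint speeds; "tau": joint torques, N m; "tool_pos": TCP position; "orientation": TCP orientation; "force": force on the tool from outside, world axes, zero at the start; "moment": the same for the moment, N m; "opening": finger opening in m; "gripper_force": force on a finger pad.
Only numpy, scipy, OpenCV 4.12 (cv2) and the standard library are available. Lean on these libraries where they do the work, as an engineer would, in place of code of your own. Each camera call takes 0.05 s, during which the arm holds its last target. There are 200 camera calls.

## Working session

There is one attempt and no reset: what is moved stays moved. The work goes in short steps, Python scripts to look and compute and a tool call to move; the robot and the scene stay as the last step left them, time stands still between calls to the robot, and variables do not carry over. Pictures are saved under pics/ and viewed, at most 10 in all, crops included, and the job is handed in when it is done.

Besides the shell and the picture viewer there is one more tool, called after ">>>" as name([rows], argument=value, ...), one row to a line, values as JSON. carry_out: Moves the arm, as the interface text tells. Its arguments: {"type":"object","properties":{"deltas":{"type":"array"}},"required":["deltas"]}

```bash
ls; mkdir -p pics
cat > h.py <<'E'
import numpy as np, cv2
from plant import ctrl
def ray(s,px):
    K=np.array(s["camera_matrix"]);R=np.array(s["R"]);t=np.array(s["t"])
    d=R.T@np.linalg.inv(K)@np.array([px[0],px[1],1.]);c=-R.T@t
    return c,d
def atz(s,px,z):
    c,d=ray(s,px);return c+d*(z-c[2])/d[2]
def proj(s,X):
    p=np.array(s["camera_matrix"])@(np.array(s["R"])@np.array(X)+np.array(s["t"]));return p[:2]/p[2]
def save(s,n,crop=None,f=1):
    im=s["color"][:,:,::-1]
    if crop: im=im[crop[1]:crop[3],crop[0]:crop[2]]
    cv2.imwrite("pics/"+n,cv2.resize(im,None,fx=f,fy=f,interpolation=cv2.INTER_CUBIC))
E
python3 - <<'E'
from h import *
for n in["scene","top"]:
    s=ctrl.snapshot(n);save(s,n+".png")
    print(n,-np.array(s["R"]).T@s["t"])
    for k in["base","cover","cover_knuckle","pin","pin_mid","rail_about","tumbler","dish","remote","controller"]:
        print(k,[(np.round(d["centre"]).tolist(),round(d["p"],2),np.round(atz(s,d["centre"],0),3).tolist()[:2]) for d in ctrl.spot_point(s,k)[:4]])
print(ctrl.get_obs())
E
```

```text
pics
scene [1.22007129 0.40943738 0.58661591]
base [([228.0, 187.0], 0.76, [0.344, -0.43]), ([326.0, 244.0], 0.68, [0.457, -0.045]), ([500.0, 238.0], 0.61, [0.228, 0.288])]
cover [([247.0, 217.0], 0.65, [0.448, -0.279])]
cover_knuckle [([224.0, 237.0], 0.91, [0.551, -0.265])]
pin [([453.0, 305.0], 0.88, [0.516, 0.27]), ([326.0, 248.0], 0.36, [0.47, -0.036])]
pin_mid [([465.0, 295.0], 0.92, [0.473, 0.281])]
rail_about [([308.0, 254.0], 0.75, [0.511, -0.06]), ([200.0, 184.0], 0.75, [0.37, -0.512]), ([512.0, 244.0], 0.57, [0.24, 0.319]), ([464.0, 293.0], 0.55, [0.468, 0.277])]
tumbler [([387.0, 374.0], 0.77, [0.732, 0.231])]
dish [([246.0, 340.0], 0.88, [0.786, -0.012])]
remote [([292.0, 207.0], 0.92, [0.351, -0.21])]
controller [([162.0, 269.0], 0.72, [0.713, -0.297])]
top [ 0.34744367 -0.00715044  1.12368386]
base [([196.0, 365.0], 0.93, [0.224, 0.288]), ([347.0, 260.0], 0.81, [0.461, -0.043]), ([523.0, 313.0], 0.66, [0.348, -0.432])]
cover [([440.0, 254.0], 0.76, [0.478, -0.254]), ([438.0, 214.0], 0.69, [0.569, -0.25])]
cover_knuckle [([435.0, 213.0], 0.94, [0.571, -0.244])]
pin [([1
[... 545 characters left out ...]
58.0], 0.6, [0.702, -0.309])]
{'clock': 1.1, 'joint_pos': array([ 9.09370207e+01,  2.05465536e+01,  6.82487155e-01, -1.16551626e-03,
       -7.01363668e+01, -1.65080209e+01]), 'qvel': array([ 0.02536204,  0.0598191 , -0.03500255, -0.00221639, -0.02196909,
        0.06398773]), 'tau': array([-6.36157147e-04, -5.82402527e+01,  2.93295425e+01,  7.00250030e+00,
        1.23733733e-02, -2.49704931e-05]), 'tool_pos': array([0.18118353, 0.65020455, 0.20385941]), 'orientation': array([ 1.79999273e+02,  9.27860206e-04, -1.55713963e+01]), 'force': array([0.39929308, 1.00287304, 0.51033034]), 'moment': array([-0.01087926,  0.01995153,  0.07252853]), 'gripper_force': 0.0, 'opening': 0.08765133648321075}
```

View pics/top.png

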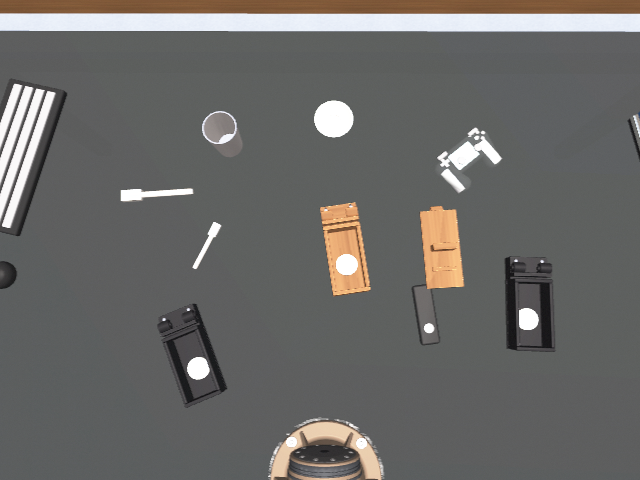

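View pics/scene.png

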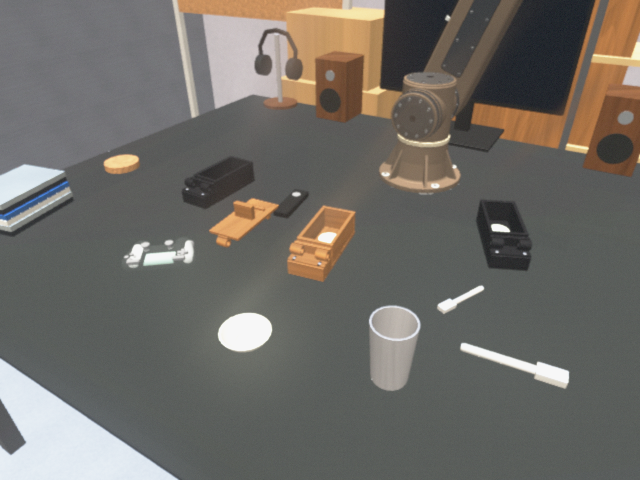

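The two pin candidates in the top picture are the long one at (140,195)–(192,191), about 165 mm, and the short one at (215,226)–(195,268), about 110 mm. The short one fits the pin's 114 mm. The wooden base is at (347,260), with black look-alikes at (196,365) and (523,313). The wooden cover is at (440,250). I'll pass over the short pin first to look from close by.

>>> carry_out([
  [[1,0.7,0,0,1],[1,0.7,0,0,1],[1,0.7,0,0,1],[1,0.7,0,0,1],[1,0.7,0,0,1]],
])

```text
clock: 1.6
tool_pos: [0.3374, 0.4597, 0.2042]
orientation: [-180.0, -0.0, -15.6]
force: [1.6, 0.5, -0.1]
opening: 0.0877
gripper_force: 0.0
```

>>> carry_out([
  [[0.9,0.6,0,0,1],[0.9,0.6,0,0,1],[0.9,0.6,0,0,1],[0.9,0.6,0,0,1],[0.9,0.6,0,0,1]],
])

```text
clock: 2.1
tool_pos: [0.4794, 0.2945, 0.2041]
orientation: [180.0, -0.0, -15.7]
force: [0.1, 0.7, 0.4]
opening: 0.0877
gripper_force: 0.0
```

Run:
```python
from h import *
s=ctrl.snapshot("wrist");save(s,"w1.png")
print(-np.array(s["R"]).T@s["t"],ctrl.get_obs()["tool_pos"])
for k in["pin","pin_mid"]:
    print(k,[(np.round(d["centre"]).tolist(),round(d["p"],2),np.round(atz(s,d["centre"],0.005),4).tolist()[:2]) for d in ctrl.spot_point(s,k)[:4]])
for d in ctrl.silhouettes(s,"pin")[:3]:
    m=d["mask"].astype(np.uint8);c,sz,a=cv2.minAreaRect(cv2.findNonZero(m));b=cv2.boxPoints((c,sz,a))
    P=np.array([atz(s,p,0.005)[:2] for p in b]);print(d["p"],np.round(P,4).tolist(),[np.linalg.norm(P[i]-P[i-1]).round(4) for i in range(4)])
    q=P[1]-P[0];r=P[2]-P[1];q=q if np.linalg.norm(q)>np.linalg.norm(r) else r
    print(np.degrees(np.arctan2(q[1],q[0])),P.mean(0))
```

```text
[0.54993377 0.27473476 0.38538672] [0.47977075 0.29422333 0.2039888 ]
pin [([340.0, 167.0], 0.97, [0.5142, 0.2692]), ([133.0, 116.0], 0.63, [0.6088, 0.4361])]
pin_mid [([330.0, 207.0], 0.74, [0.4807, 0.2885]), ([194.0, 90.0], 0.59, [0.6137, 0.3758])]
0.78 [[0.6213, 0.485], [0.632, 0.3158], [0.6042, 0.3134], [0.592, 0.4861]] [np.float64(0.0293), np.float64(0.1695), np.float64(0.0279), np.float64(0.1731)]
-86.37565216395022 [0.61240095 0.40006292]
0.77 [[0.4438, 0.3128], [0.5472, 0.2623], [0.5393, 0.2459], [0.435, 0.2951]] [np.float64(0.0198), np.float64(0.115), np.float64(0.0183), np.float64(0.1153)]
-26.014465333866028 [0.49134016 0.27899678]
```

View pics/w1.png

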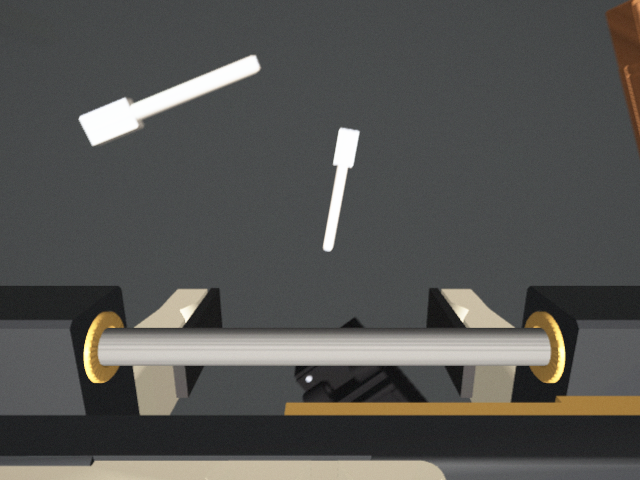

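The short pin measures 115 x 19 mm, tab at (345,148) and tip at (328,248), so it is the right one; the long one at (170,100) is about 170 mm. Next I look at the base and cover.

>>> carry_out([
  [[0.16,0.61,-0.165,0.119,0],[0.16,0.61,-0.165,0.119,0],[0.16,0.61,-0.165,0.119,0],[0.16,0.61,-0.165,0.119,0],[0.16,0.61,-0.165,0.119,0]],
])

```text
clock: 2.8
tool_pos: [0.4752, 0.172, 0.2377]
orientation: [-179.9, 0.0, -58.7]
force: [-0.5, 0.3, -0.4]
opening: 0.0533
gripper_force: 0.0
```

>>> carry_out([
  [[0.535,0.34,-0.165,0.075,0],[0.535,0.34,-0.165,0.075,0],[0.535,0.34,-0.165,0.075,0],[0.535,0.34,-0.165,0.075,0],[0.535,0.34,-0.165,0.075,0]],
])

```text
clock: 3.3
tool_pos: [0.4736, 0.0454, 0.2702]
orientation: [-179.9, 0.0, -85.4]
force: [-0.6, 0.7, 0.9]
opening: 0.0439
gripper_force: 0.0
```

```bash
cat > m.py <<'E'
from h import *
def look(n,items,cam="wrist",crop=None,f=1):
    s=ctrl.snapshot(cam);save(s,n,crop,f)
    for k,z,kind in items:
        if kind=="p":
            print(k,[(np.round(d["centre"]).tolist(),round(d["p"],2),np.round(atz(s,d["centre"],z),4).tolist()[:2]) for d in ctrl.spot_point(s,k)[:3]])
        else:
            for d in ctrl.silhouettes(s,k)[:2]:
                m=d["mask"].astype(np.uint8);b=cv2.boxPoints(cv2.minAreaRect(cv2.findNonZero(m)))
                P=np.array([atz(s,p,z)[:2] for p in b]);q=P[1]-P[0];r=P[2]-P[1];q=q if np.linalg.norm(q)>np.linalg.norm(r) else r
                print(k,round(d["p"],2),"px",np.round(b).tolist(),np.round(P,4).tolist(),"L,W",np.linalg.norm(P[1]-P[0]).round(4),np.linalg.norm(r).round(4),"ang",np.degrees(np.arctan2(q[1],q[0])).round(2),"c",P.mean(0).round(4))
    return s
E
python3 - <<'E'
from m import *
o=ctrl.get_obs();print(o["tool_pos"],o["orientation"])
look("w2.png",[("base",0.0,"p"),("rail_about",0.049,"p"),("cover",0.022,"p"),("cover_knuckle",0.011,"p"),("base",0.06,"s"),("cover",0.03,"s")])
E
```

```text
[0.47359084 0.04543363 0.27016376] [-1.79947265e+02  3.94211183e-02 -8.53751706e+01]
base [([342.0, 121.0], 0.56, [0.4606, -0.0382])]
rail_about [([239.0, 125.0], 0.86, [0.561, -0.0258])]
cover []
cover_knuckle []
base 0.65 px [[212.0, 82.0], [424.0, 65.0], [431.0, 156.0], [220.0, 173.0]] [[0.5834, -0.0609], [0.395, -0.0901], [0.3766, -0.0122], [0.5761, 0.0196]] L,W 0.1906 0.08 ang -171.2 c [ 0.4828 -0.0359]
```

View pics/w2.png

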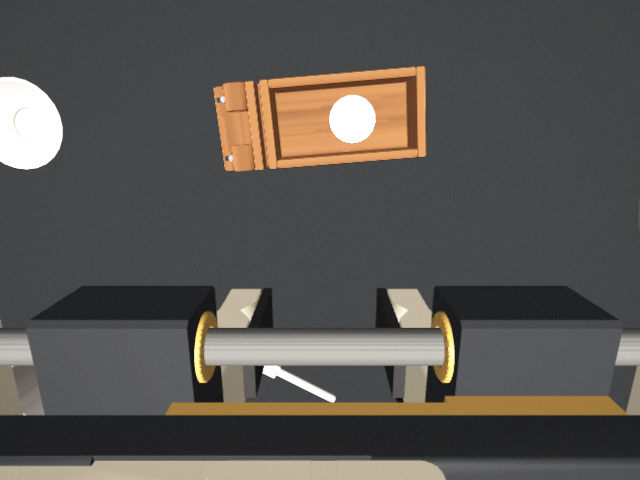

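The picture shows the wooden base: rail knuckles at (235,96) and (243,157), box from x=260 to 425. The cover is still off the top edge, so I move on over it and fit both poses by silhouette.

>>> carry_out([
  [[1,0,0,0,0],[1,0,0,0,0],[1,0,0,0,0],[1,0,0,0,0],[1,0,0,0,0]],
])

```text
clock: 4.15
tool_pos: [0.4894, -0.159, 0.2692]
orientation: [179.9, -0.0, -85.7]
force: [0.4, -0.1, -0.2]
opening: 0.0441
gripper_force: 0.0
```

```bash
cat > fit.py <<'E'
from h import *
from scipy.optimize import minimize
def box(x0,x1,y0,y1,z0,z1): return np.array([[x,y,z] for x in(x0,x1) for y in(y0,y1) for z in(z0,z1)])/1000
a=np.linspace(0,2*np.pi,24)
def cyl(x,z,r,y0,y1): return np.array([[x+r*np.cos(t),y,z+r*np.sin(t)] for t in a for y in(y0,y1)])/1000
BASE=[box(-75,75,-40,40,0,60),box(75,124,-40,40,0,33),box(75,88,-40,40,33,59),cyl(99,49,11,15.5,40),cyl(99,49,11,-40,-15.5)]
COVER=[box(-75,97,-40,40,0,8),box(5,19,-25,25,8,44),box(-37,-31,-25,25,8,14),box(-56,-44,-27,27,-22,0),cyl(99,-11,11,-13,13)]
def render(s,parts,p,z):
    c,n=np.cos(p[2]),np.sin(p[2]);R=np.array([[c,-n,0],[n,c,0],[0,0,1]]);m=np.zeros((480,640),np.uint8)
    for q in parts:
        h=cv2.convexHull(np.array([proj(s,R@v+[p[0],p[1],z]) for v in q],np.float32))
        cv2.fillConvexPoly(m,np.round(h*16).astype(np.int32),1,shift=4)
    return m
def fit(s,mask,parts,p0,z):
    M=cv2.GaussianBlur(mask.astype(np.float32),(0,0),1.5)
    f=lambda u:np.sum((cv2.GaussianBlur(render(s,parts,[u[0]/1000,u[1]/1000,u[2]/100],z).astype(np.float32),(0,0),1.5)-M)**2)
    u0=np.array([p0[0]*1000,p0[1]*1000,p0[2]*100])
    r=minimize(f,u0,method="Nelder-Mead",options=dict(initial_simplex=u0+np.vstack([np.zeros(3),8*np.eye(3)]),xatol=.05,fatol=.1))
    u=r.x;print("fit x,y mm %.1f %.1f yaw %.2f resid %.0f / %d"%(u[0],u[1],np.degrees(u[2]/100),r.fun,mask.sum()))
    return u
def near(s,name,X):
    L=ctrl.silhouettes(s,name);q=proj(s,X)
    L=[d for d in L if np.linalg.norm(np.array(d["centre"])-q)<60];return L[0]["mask"] if L else None
E
python3 - <<'E'
from fit import *
for cam in["wrist","top","scene"]:
    s=ctrl.snapshot(cam)
    if cam=="wrist":save(s,"w3.png")
    for n,P,p0,z in[("cover",COVER,[.485,-.25,.08],.022),("base",BASE,[.461,-.04,.14],0)]:
        m=near(s,n,[p0[0],p0[1],.02]); print(cam,n,end=" ")
        if m is None: print("none");continue
        fit(s,m,P,p0,z)
print(ctrl.get_obs()["tool_pos"])
E
```

```text
wrist cover fit x,y mm 478.0 -249.9 yaw 4.25 resid 25 / 14981
wrist base fit x,y mm 466.7 -64.2 yaw 23.04 resid 7278 / 7647
top cover fit x,y mm 465.3 -255.9 yaw 0.66 resid 2341 / 397
top base fit x,y mm 453.4 -48.3 yaw 0.69 resid 1441 / 1636
scene cover fit x,y mm 477.5 -252.6 yaw 5.32 resid 30 / 1565
scene base fit x,y mm 460.8 -41.7 yaw 10.20 resid 25 / 3296
[ 0.48986092 -0.15339653  0.27006307]
```

View pics/w3.png

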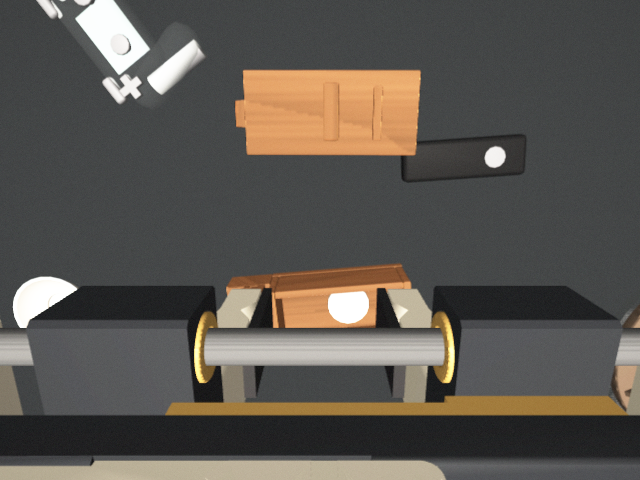

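The cover fit from the wrist is good: (478,-250) mm, yaw 4.3°, residual 25 of 14981 pixels. In the picture the backrest is at (331,111) and the batten end at (240,113), with the remote's corner beside the cover at (402,160). Going down on the backrest.

>>> carry_out([
  [[0.475,0.035,0.4,0,-0.3],[0.475,0.035,0.65,0,-0.3],[0.475,0.035,0.65,0,-0.3],[0.475,0.035,0.65,0,-0.3],[0.475,0.035,0.65,0,-0.3]],
])

```text
clock: 5.1
tool_pos: [0.4892, -0.2498, 0.138]
orientation: [179.8, 0.0, -85.5]
force: [-0.1, -0.2, 0.1]
opening: 0.0311
gripper_force: 0.0
```

>>> carry_out([
  [[0,0,0.25,0,-0.3],[0,0,0.45,0,-0.3],[0,0,0.525,0,-0.3],[0,0,0.525,0,-0.3],[0,0,0.525,0,-0.3]],
])

```text
clock: 5.6
tool_pos: [0.4923, -0.2494, 0.037]
orientation: [-179.8, -0.1, -85.3]
force: [-0.1, 0.1, 0.9]
opening: 0.0307
gripper_force: 0.0
```

>>> carry_out([
  [[0,0,0,0,-1],[0,0,0,0,-1],[0,0,0,0,-1],[0,0,0,0,-1],[0,0,0,0,-1]],
])

```text
clock: 6.1
tool_pos: [0.491, -0.2499, 0.0362]
orientation: [-179.9, -0.0, -85.4]
force: [-0.9, 1.0, 7.9]
opening: 0.0135
gripper_force: 30.0
```

>>> carry_out([
  [[0,0,-0.1,0,-1],[0,0,-0.3,0,-1],[0,0,-0.5,0,-1],[0,0,-0.75,0,-1],[0,0,-1,0,-1]],
])

```text
clock: 6.6
tool_pos: [0.4895, -0.2497, 0.2369]
orientation: [180.0, 0.0, -85.4]
force: [1.3, -0.7, -0.5]
opening: 0.0138
gripper_force: 30.0
```

>>> carry_out([
  [[-0.2,0,-0.18,0,-1],[-0.4,0,-0.18,0,-1],[-0.6,0,-0.18,0,-1],[-0.8,0,-0.18,0,-1],[-1,0,-0.18,0,-1]],
])

```text
clock: 7.1
tool_pos: [0.4736, -0.049, 0.2713]
orientation: [-180.0, 0.0, -85.4]
force: [0.9, -0.0, -1.6]
opening: 0.0134
gripper_force: 30.0
```

>>> carry_out([
  [[-0.2,-0.03,0,0,-1],[-0.4,-0.03,0,0,-1],[-0.5,-0.03,0,0,-1],[-0.5,-0.03,0,0,-1],[-0.5,-0.03,0,0,-1]],
])

```text
clock: 7.6
tool_pos: [0.472, 0.0499, 0.271]
orientation: [180.0, 0.0, -85.3]
force: [0.6, -0.1, -0.7]
opening: 0.0131
gripper_force: 30.0
```

Run:
```python
from fit import *
o=ctrl.get_obs();print(o["tool_pos"],o["orientation"],o["force"],o["opening"])
for cam in["wrist","scene"]:
    s=ctrl.snapshot(cam)
    if cam=="wrist":save(s,"w4.png")
    m=near(s,"base",[.461,-.04,.02])
    print([(np.round(atz(s,d["centre"],.049),4),d["p"]) for d in ctrl.spot_point(s,"rail_about")[:2]],[(np.round(atz(s,d["centre"],0),4),d["p"]) for d in ctrl.spot_point(s,"base")[:3]])
    if m is not None: fit(s,m,BASE,[.461,-.04,.14],0); np.savez("base_"+cam,mask=m,color=s["color"],camera_matrix=s["camera_matrix"],R=s["R"],t=s["t"])
```

```text
[0.47199074 0.04994445 0.27096621] [ 1.79996971e+02  3.01746916e-03 -8.53400391e+01] [ 0.57085991 -0.08655937 -0.69177936] 0.013072551008342051
[(array([ 0.5601, -0.0217,  0.049 ]), 0.7), (array([0.4836, 0.2547, 0.049 ]), 0.59)] [(array([ 0.4611, -0.0385,  0.    ]), 0.85)]
fit x,y mm 462.6 -38.7 yaw 8.84 resid 62 / 18830
[(array([ 0.5715, -0.0215,  0.049 ]), 0.85), (array([ 0.4243, -0.4485,  0.049 ]), 0.65)] [(array([ 0.3444, -0.4359,  0.    ]), 0.71), (array([0.2158, 0.2838, 0.    ]), 0.6), (array([ 0.4561, -0.0412,  0.    ]), 0.57)]
fit x,y mm 461.5 -40.2 yaw 9.17 resid 22 / 3350
```

View pics/w4.png

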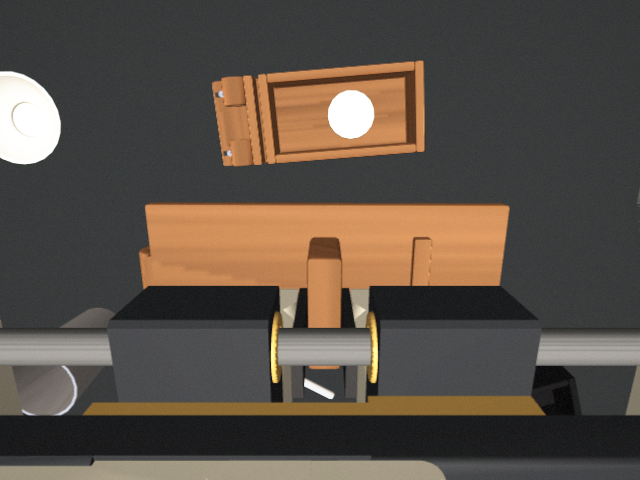

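The picture shows the base clear at (320,113), with rail knuckles at (232,92) and (238,153). The held cover's far edge runs (148,205)–(507,206), and I use it to measure the cover in the hand.

Run:
```python
from h import *
z=np.load("base_wrist.npz");s={k:z[k] for k in z}
g=cv2.cvtColor(s["color"],cv2.COLOR_RGB2GRAY).astype(float)
sat=cv2.cvtColor(s["color"],cv2.COLOR_RGB2HSV)[:,:,1]
E=[]
for c in range(170,490,10):
    col=sat[180:225,c].astype(float);i=np.argmax(np.diff(col));E.append((c+.5,180+i+1.0))
E=np.array(E);p=np.polyfit(E[:,0],E[:,1],1);print(p,np.abs(E[:,1]-np.polyval(p,E[:,0])).max())
psi=np.radians(-85.34);T=np.array([.4720,.0499])
ex=np.array([np.cos(psi),np.sin(psi)]);ey=np.array([np.sin(psi),-np.cos(psi)])
for c in(170,320,490):
    X=atz(s,(c,np.polyval(p,c)),.2648)[:2]-T;print("tool x,y mm",X@ex*1e3,X@ey*1e3)
```

```text
[4.03225806e-03 2.01375000e+02] 0.5342741935483843
tool x,y mm 40.898503213145894 -72.10255838661084
tool x,y mm 40.49546218237624 -1.9755786695645774
tool x,y mm 40.037988701015095 77.62235578201029
```

>>> carry_out([
  [[0.2,-0.01,0.1,-0.012,-1],[0.3,-0.018,0.3,-0.012,-1],[0.432,-0.018,0.5,-0.012,-1],[0.432,-0.018,0.7,-0.012,-1],[0.432,-0.018,0.78,-0.012,-1]],
])

```text
clock: 8.5
tool_pos: [0.4803, -0.0377, 0.1113]
orientation: [179.7, -0.0, -81.3]
force: [-0.6, 0.7, -0.7]
opening: 0.0136
gripper_force: 30.0
```

>>> carry_out([
  [[0,0,0,0,-1],[0,0,0,0,-1]],
])

```text
clock: 8.7
tool_pos: [0.4833, -0.0362, 0.1155]
orientation: [-180.0, -0.0, -81.1]
force: [0.7, -0.1, -0.1]
opening: 0.0137
gripper_force: 30.0
```

Run:
```python
from fit import *
o=ctrl.get_obs();print(o["tool_pos"],o["orientation"],o["force"])
s=ctrl.snapshot("scene");save(s,"s5.png",(220,170,420,320),4)
m=near(s,"cover",[.47,-.038,.1])
if m is not None: fit(s,m,COVER,[.471,-.038,.157],o["tool_pos"][2]-.0142)
```

```text
[ 0.48334023 -0.03623437  0.11547686] [-1.79986962e+02 -2.56629452e-02 -8.10872326e+01] [ 0.65600761 -0.08364571 -0.10920821]
fit x,y mm 472.0 -39.2 yaw 10.33 resid 131 / 1775
```

View pics/s5.png

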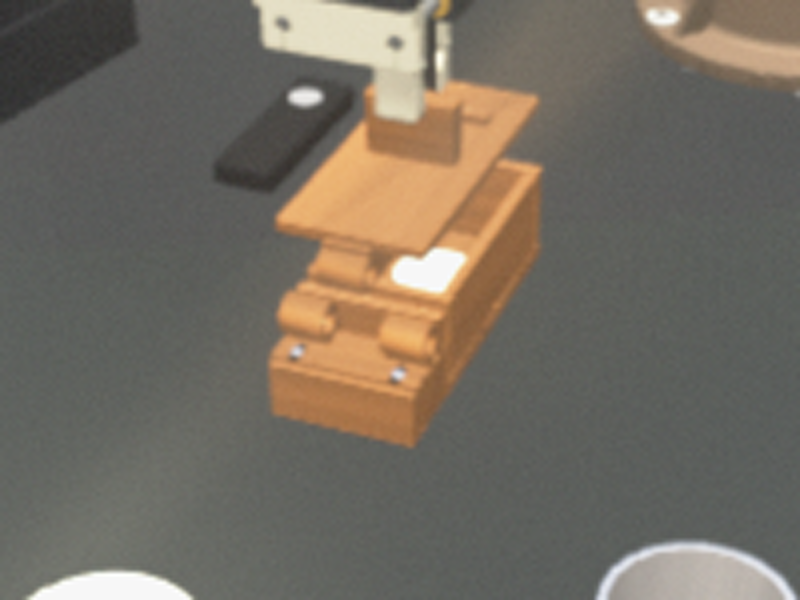

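The cover hangs over the base with its knuckle heading for the gap between the rail's knuckles (crop (310,310) and (410,340)); its lateral error is below 1 mm. Lowering by feel.

>>> carry_out([
  [[0,0,0.06,0,-1],[0,0,0.12,0,-1],[0,0,0.165,0,-1],[0,0,0.175,0,-1],[0,0,0.175,0,-1]],
])

```text
clock: 9.3
tool_pos: [0.4824, -0.0362, 0.0792]
orientation: [179.9, -0.0, -81.1]
force: [0.7, -0.4, -1.2]
opening: 0.0135
gripper_force: 30.0
```

>>> carry_out([
  [[0,0,0.01,0,-1],[0,0,0.02,0,-1],[0,0,0.025,0,-1],[0,0,0.025,0,-1],[0,0,0.025,0,-1]],
])

```text
clock: 9.8
tool_pos: [0.4828, -0.0361, 0.075]
orientation: [-180.0, 0.0, -81.1]
force: [-0.2, -0.3, -1.8]
opening: 0.0135
gripper_force: 30.0
```

>>> carry_out([
  [[0,0,0.0025,0,-1],[0,0,0.005,0,-1],[0,0,0.005,0,-1],[0,0,0.005,0,-1]],
])

```text
clock: 10.2
tool_pos: [0.4829, -0.0361, 0.0744]
orientation: [-180.0, -0.0, -81.1]
force: [-2.2, 0.8, 5.3]
opening: 0.0135
gripper_force: 30.0
```

>>> carry_out([
  [[0,0,0.0025,0,-1],[0,0,0.0025,0,-1],[0,0,0.0025,0,-1]],
])

```text
clock: 10.5
tool_pos: [0.4829, -0.0361, 0.0743]
orientation: [-180.0, -0.0, -81.1]
force: [-4.8, 2.0, 10.9]
opening: 0.0135
gripper_force: 30.0
```

>>> carry_out([
  [[0,0,-0.003,0,-1],[0,0.005,-0.003,0,-1],[0,0.01,-0.003,0,-1],[0,0.015,-0.003,0,-1],[0,0.015,-0.003,0,-1]],
])

```text
clock: 11.0
tool_pos: [0.4806, -0.0364, 0.0744]
orientation: [-179.9, 0.0, -81.1]
force: [2.7, 0.9, 3.5]
opening: 0.0136
gripper_force: 30.0
```

>>> carry_out([
  [[0,0.005,0,0,-1],[0,0.01,0,0,-1],[0,0.01,0,0,-1]],
])

```text
clock: 11.3
tool_pos: [0.4784, -0.0367, 0.0744]
orientation: [-179.9, 0.0, -81.1]
force: [4.1, 1.5, 4.8]
opening: 0.0135
gripper_force: 30.0
```

>>> carry_out([
  [[0,0.005,0,0,-1],[0,0.01,0,0,-1],[0,0.01,0,0,-1]],
])

```text
clock: 11.6
tool_pos: [0.4764, -0.037, 0.0743]
orientation: [-179.9, 0.0, -81.1]
force: [3.3, 0.7, 5.2]
opening: 0.0137
gripper_force: 30.0
```

>>> carry_out([
  [[0,0.005,0,0,-1],[0,0.0075,0,0,-1],[0,0.0075,0,0,-1]],
])

```text
clock: 11.9
tool_pos: [0.475, -0.0373, 0.0744]
orientation: [-179.9, -0.0, -81.1]
force: [3.3, 0.1, 6.0]
opening: 0.0136
gripper_force: 30.0
```

>>> carry_out([
  [[0,0.005,0,0,-1],[0,0.0075,0,0,-1],[0,0.0075,0,0,-1]],
])

```text
clock: 12.2
tool_pos: [0.474, -0.0374, 0.0744]
orientation: [-179.9, -0.0, -81.1]
force: [4.8, -0.3, 3.4]
opening: 0.0135
gripper_force: 30.0
```

>>> carry_out([
  [[0,0.005,0,0,-1],[0,0.005,0,0,-1],[0,0.005,0,0,-1]],
])

```text
clock: 12.5
tool_pos: [0.4739, -0.0374, 0.0744]
orientation: [-179.8, -0.0, -81.1]
force: [8.4, -0.6, -0.8]
opening: 0.0134
gripper_force: 30.0
```

The knuckle has met the spine: the pull rose to 8 N and the cover stopped at TCP (0.4739,-0.0374). I press down slightly, release, then lift clear.

>>> carry_out([
  [[0,-0.001,0.001,0,-1],[0,-0.001,0.001,0,-0.3],[0,-0.001,0.001,0,-0.3],[0,-0.001,0.001,0,-0.3],[0,-0.001,0.001,0,-0.3]],
])

```text
clock: 13.0
tool_pos: [0.4708, -0.0381, 0.0731]
orientation: [179.9, -0.0, -81.1]
force: [0.1, 0.1, 0.2]
opening: 0.0304
gripper_force: 0.0
```

>>> carry_out([
  [[0,0,-0.1,0,-0.3],[0,0,-0.3,0,-0.3],[0,0,-0.55,0,-0.3],[0,0,-0.8,0,-0.3],[0,0,-0.9,0,-0.3]],
])

```text
clock: 13.5
tool_pos: [0.4734, -0.0378, 0.2586]
orientation: [-179.7, -0.0, -81.1]
force: [0.2, 0.5, 0.2]
opening: 0.0303
gripper_force: 0.0
```

>>> carry_out([
  [[-0.25,0,0,0,0],[-0.35,0,0,0,0],[-0.4,0,0,0,0],[-0.4,0,0,0,0],[-0.4,0,0,0,0]],
])

```text
clock: 14.0
tool_pos: [0.4595, 0.041, 0.2534]
orientation: [179.9, -0.0, -81.1]
force: [-0.2, -0.2, 0.1]
opening: 0.0437
gripper_force: 0.0
```

Run:
```python
from fit import *
o=ctrl.get_obs();print(o["tool_pos"],o["orientation"])
for cam in["wrist","scene"]:
    s=ctrl.snapshot(cam)
    if cam=="wrist":save(s,"w6.png")
    m=near(s,"cover",[.465,-.039,.07])
    if m is not None: fit(s,m,COVER,[.463,-.039,.157],.06)
```

```text
[0.45947725 0.04096546 0.25344142] [ 1.79948265e+02 -2.15688831e-02 -8.10554998e+01]
fit x,y mm 462.2 -38.6 yaw 8.71 resid 87 / 19192
fit x,y mm 461.7 -40.6 yaw 8.68 resid 48 / 1798
```

View pics/w6.png

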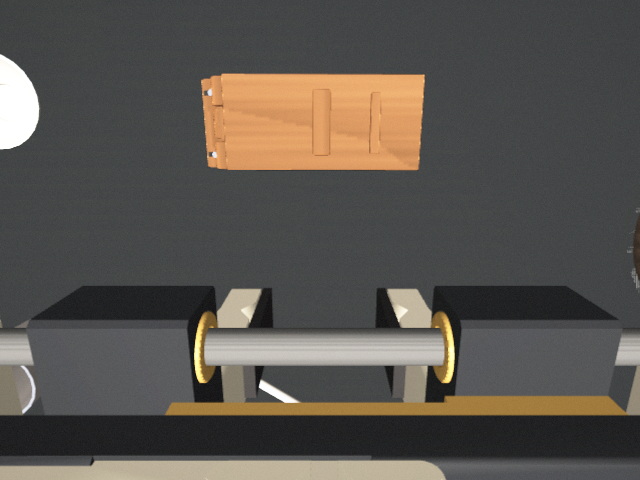

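The cover is seated at (462,-39) mm, yaw 8.7°, agreeing with the touch position. The picture shows it lying flush on the box with the rail knuckles at its left edge at (215,92) and (217,155). Next, the pin.

>>> carry_out([
  [[-0.52,-0.256,0,-0.119,0],[-0.52,-0.256,0,-0.119,0],[-0.52,-0.256,0,-0.119,0],[-0.52,-0.256,0,-0.119,0],[-0.52,-0.256,0,-0.119,0]],
])

```text
clock: 14.7
tool_pos: [0.4944, 0.1522, 0.2532]
orientation: [179.9, 0.0, -37.9]
force: [-0.1, -0.3, -0.6]
opening: 0.0439
gripper_force: 0.0
```

>>> carry_out([
  [[-0.2,-0.54,0.2,-0.0336,0],[-0.2,-0.54,0.5,-0.0336,0],[-0.2,-0.54,0.5,-0.0336,0],[-0.2,-0.54,0.5,-0.0336,0],[-0.2,-0.54,0.5,-0.0336,0]],
])

```text
clock: 15.2
tool_pos: [0.5293, 0.2611, 0.1516]
orientation: [179.8, 0.1, -26.1]
force: [-0.4, -0.8, 1.1]
opening: 0.0441
gripper_force: 0.0
```

Run:
```python
from m import *
o=ctrl.get_obs();print(o["tool_pos"],o["orientation"])
s=ctrl.snapshot("scene")
L=[d for d in ctrl.silhouettes(s,"pin") if np.linalg.norm(atz(s,d["centre"],.005)[:2]-[.49,.28])<.06]
for d in L:
    P=np.array([atz(s,p,.005)[:2] for p in cv2.boxPoints(cv2.minAreaRect(cv2.findNonZero(d["mask"].astype(np.uint8))))]);print(P.round(4).tolist())
```

```text
[0.52925265 0.26107208 0.15160817] [ 1.79761223e+02  7.57140404e-02 -2.61403660e+01]
[[0.5386, 0.2446], [0.4315, 0.2971], [0.4537, 0.3113], [0.5571, 0.2592]]
```

>>> carry_out([
  [[0,0,0.25,0,0],[0,0,0.5,0,0],[0,0,0.65,0,0],[0,0,0.73,0,0],[0,0,0.75,0,0]],
])

```text
clock: 15.8
tool_pos: [0.5296, 0.2604, 0.0036]
orientation: [180.0, 0.0, -26.2]
force: [0.2, 0.3, 0.3]
opening: 0.0439
gripper_force: 0.0
```

>>> carry_out([
  [[0,0,0.005,0,0],[0,0,0.005,0,-0.5],[0,0,0.005,0,-1],[0,0,0.005,0,-1],[0,0,0.005,0,-1]],
])

```text
clock: 16.3
tool_pos: [0.5299, 0.2618, 0.0035]
orientation: [-179.9, -0.0, -26.2]
force: [-1.0, -0.1, -0.2]
opening: 0.0172
gripper_force: 0.0
```

>>> carry_out([
  [[0,0,0,0,-1],[0,0,0,0,-1],[0,0,0,0,-1]],
])

```text
clock: 16.6
tool_pos: [0.5296, 0.2615, 0.0027]
orientation: [180.0, 0.0, -26.2]
force: [0.2, 0.7, -0.3]
opening: 0.0007
gripper_force: 0.0
```

The fingers closed on nothing, so I look.

Run:
```python
from m import *
s=ctrl.snapshot("scene");save(s,"s7.png",(380,210,580,360),4)
print([(np.round(atz(s,d["centre"],.005)[:2],4),d["p"]) for k in("pin","pin_mid") for d in ctrl.spot_point(s,k)[:3]], proj(s,ctrl.get_obs()["tool_pos"]))
for d in ctrl.silhouettes(s,"pin"):
    P=np.array([atz(s,p,.005)[:2] for p in cv2.boxPoints(cv2.minAreaRect(cv2.findNonZero(d["mask"].astype(np.uint8))))]);print(P.round(4).tolist())
```

```text
[(array([0.5111, 0.2671]), 0.8), (array([0.6126, 0.4326]), 0.64), (array([0.7357, 0.2333]), 0.34), (array([0.6113, 0.3751]), 0.86), (array([0.4788, 0.2828]), 0.54)] [446.52928442 307.03365924]
[[0.6393, 0.3167], [0.5972, 0.3125], [0.5829, 0.4811], [0.6224, 0.4788]]
[[0.5386, 0.2434], [0.4521, 0.2858], [0.4755, 0.3015], [0.5589, 0.2594]]
```

View pics/s7.png

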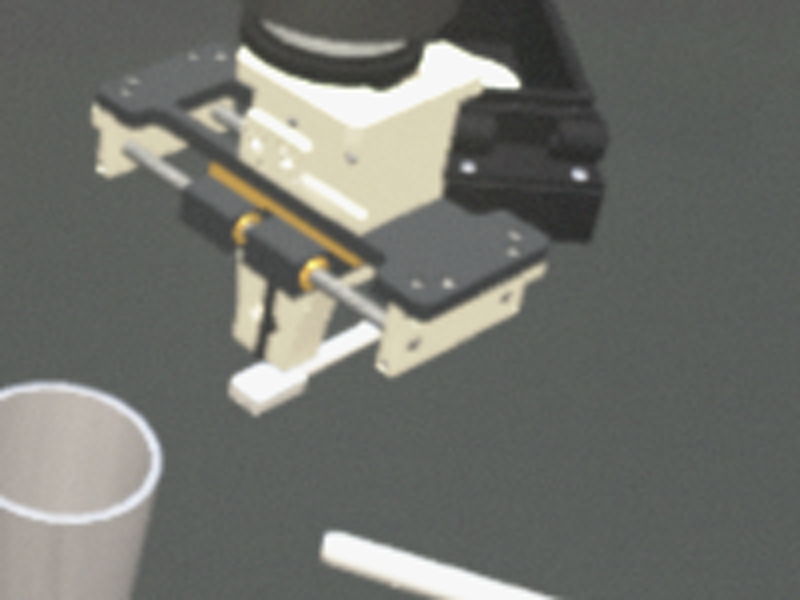

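The fingers stand at the tab, crop (250–310, 385), yet did not hold it, and the pin has not moved. I use one composite picture with markers to see why.

Run:
```python
from h import *
T=np.array(ctrl.get_obs()["tool_pos"]);psi=np.radians(-26.2);ex=np.array([np.cos(psi),np.sin(psi),0]);ey=np.array([np.sin(psi),-np.cos(psi),0])
tiles=[]
for cam,sz in[("scene",(50,75)),("top",(50,75)),("wrist",(320,240))]:
    s=ctrl.snapshot(cam);im=s["color"][:,:,::-1].copy();q=proj(s,T+[0,0,.01]);w,h=sz
    if cam=="wrist": tiles.append(cv2.resize(im,(400,300)));continue
    x0=int(q[0]-w);y0=int(q[1]-w*0.75);c=cv2.resize(im[y0:y0+int(1.5*w),x0:x0+2*w],(400,300),interpolation=cv2.INTER_CUBIC);k=400/(2*w)
    d=c.copy()
    for dz in(0,.01,.02,.03,.04):
        p=(proj(s,T+[0,0,dz])-[x0,y0])*k;cv2.circle(d,tuple(int(v) for v in p),2,(0,0,255) if dz==0 else (0,255,0),-1)
    tc=[(proj(s,np.array([.5285,.2615,.010])+a*ex*.016+b*ey*.009)-[x0,y0])*k for a,b in((1,1),(1,-1),(-1,-1),(-1,1))]
    cv2.polylines(d,[np.array(tc,np.int32)],True,(255,0,255),1)
    tiles+= [d] if cam=="top" else [c,d]
cv2.imwrite("pics/c8.png",np.vstack([np.hstack(tiles[:2]),np.hstack(tiles[2:])]))
```

```text
(no output)
```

View pics/c8.png

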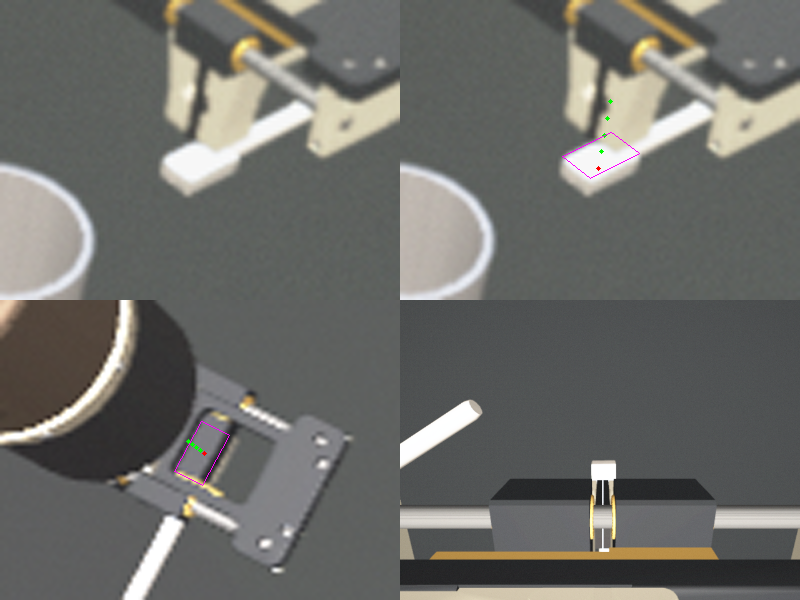

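The fingertips hang above the tab: in the composite they end about 15–20 mm over the TCP mark at (598,168), with the tab in full view below. The real finger ends are therefore higher than the reported TCP. I open and go further down by feel.

>>> carry_out([
  [[0,0,0,0,0],[0,0,0,0,0],[0,0,0,0,0],[0,0,0.01,0,0],[0,0,0.01,0,0]],
])

```text
clock: 17.45
tool_pos: [0.5295, 0.2614, 0.0005]
orientation: [180.0, 0.0, -26.2]
force: [-0.3, 0.1, 0.2]
opening: 0.0349
gripper_force: 0.0
```

>>> carry_out([
  [[0,0,0.005,0,0],[0,0,0.01,0,0],[0,0,0.01,0,0]],
])

```text
clock: 17.75
tool_pos: [0.5296, 0.2614, -0.0014]
orientation: [180.0, 0.0, -26.2]
force: [-0.5, -0.3, 0.3]
opening: 0.0441
gripper_force: 0.0
```

>>> carry_out([
  [[0,0,0.01,0,0],[0,0,0.02,0,0],[0,0,0.025,0,0],[0,0,0.025,0,0]],
])

```text
clock: 18.15
tool_pos: [0.5295, 0.2614, -0.0065]
orientation: [180.0, 0.0, -26.2]
force: [0.9, -0.1, -0.4]
opening: 0.0439
gripper_force: 0.0
```

>>> carry_out([
  [[0,0,0.005,0,0],[0,0,0.01,0,0],[0,0,0.01,0,0]],
])

```text
clock: 18.45
tool_pos: [0.5296, 0.2615, -0.0084]
orientation: [180.0, 0.0, -26.2]
force: [-0.3, -0.1, 0.7]
opening: 0.0435
gripper_force: 0.0
```

>>> carry_out([
  [[0,0,0.005,0,0],[0,0,0.01,0,0],[0,0,0.01,0,0]],
])

```text
clock: 18.75
tool_pos: [0.5296, 0.2615, -0.0104]
orientation: [180.0, 0.0, -26.2]
force: [0.6, -0.8, -0.2]
opening: 0.0436
gripper_force: 0.0
```

>>> carry_out([
  [[0,0,0.005,0,0],[0,0,0.01,0,0],[0,0,0.01,0,0]],
])

```text
clock: 19.05
tool_pos: [0.5295, 0.2614, -0.0124]
orientation: [180.0, 0.0, -26.2]
force: [0.2, -0.2, 0.3]
opening: 0.0439
gripper_force: 0.0
```

Run:
```python
from h import *
o=ctrl.get_obs();T=np.array(o["tool_pos"]);print(T,o["force"])
psi=np.radians(-26.2);ex=np.array([np.cos(psi),np.sin(psi),0]);ey=np.array([np.sin(psi),-np.cos(psi),0])
# print brightness columns along near finger outer edge (-ey side) in scene: scan line down the finger axis
s=ctrl.snapshot("scene");im=s["color"]
for b in(-.03,.03):
  print(b)
  for dz in range(60,4,-4):
    p=proj(s,T+ey*b+ex*.009+[0,0,dz/1000]);print(dz,np.round(p).astype(int),im[int(round(p[1])),int(round(p[0]))].tolist(),end=" | ")
  print()
```

```text
[ 0.52954389  0.26142853 -0.01243477] [ 0.16166706 -0.17603656  0.26021498]
-0.03
60 [459 299] [217, 210, 182] | 56 [458 301] [218, 210, 185] | 52 [458 302] [218, 213, 185] | 48 [458 304] [216, 209, 181] | 44 [457 306] [215, 208, 180] | 40 [457 308] [217, 211, 184] | 36 [457 309] [218, 211, 182] | 32 [456 311] [219, 213, 185] | 28 [456 313] [213, 205, 179] | 24 [456 314] [186, 181, 157] | 20 [455 316] [96, 98, 95] | 16 [455 318] [89, 94, 91] | 12 [455 319] [95, 100, 96] | 8 [454 321] [93, 95, 93] | 
0.03
60 [435 282] [215, 208, 181] | 56 [434 283] [217, 212, 184] | 52 [434 285] [218, 212, 185] | 48 [434 287] [243, 240, 223] | 44 [434 288] [246, 244, 232] | 40 [433 290] [224, 219, 192] | 36 [433 292] [217, 210, 182] | 32 [433 293] [216, 207, 181] | 28 [433 295] [213, 204, 176] | 24 [432 296] [170, 165, 145] | 20 [432 298] [97, 99, 96] | 16 [432 300] [92, 97, 93] | 12 [432 301] [94, 99, 93] | 8 [431 303] [94, 96, 93] |
```

The finger ends show about 22 mm above the reported TCP on both fingers, so they are now near z = 10 mm. Going down the remaining distance carefully.

>>> carry_out([
  [[0,0,0.01,0,0],[0,0,0.02,0,0],[0,0,0.02,0,0]],
])

```text
clock: 19.4
tool_pos: [0.5294, 0.2613, -0.0166]
orientation: [180.0, 0.0, -26.2]
force: [0.1, 0.3, -0.6]
opening: 0.0439
gripper_force: 0.0
```

>>> carry_out([
  [[0,0,0.005,0,0],[0,0,0.01,0,0],[0,0,0.01,0,0]],
])

```text
clock: 19.7
tool_pos: [0.5296, 0.2615, -0.0184]
orientation: [180.0, 0.0, -26.2]
force: [0.7, 0.4, 0.0]
opening: 0.0439
gripper_force: 0.0
```

>>> carry_out([
  [[0,0,0.005,0,0],[0,0,0.005,0,0],[0,0,0.005,0,0]],
])

```text
clock: 20.0
tool_pos: [0.5297, 0.2615, -0.0192]
orientation: [-180.0, -0.0, -26.2]
force: [0.3, 0.6, 0.4]
opening: 0.0438
gripper_force: 0.0
```

>>> carry_out([
  [[0,0,0,0,-1],[0,0,0,0,-1],[0,0,0,0,-1],[0,0,0,0,-1],[0,0,0,0,-1]],
])

```text
clock: 20.5
tool_pos: [0.5297, 0.2616, -0.0192]
orientation: [-180.0, -0.0, -26.2]
force: [-0.7, 0.8, -0.4]
opening: 0.0172
gripper_force: 29.9
```

The tab is held at 17 mm, with the pin axis 24 mm above the reported TCP. Lifting and carrying it to the -y side of the hinge.

>>> carry_out([
  [[0,0,-0.1,0,-1],[0,0,-0.3,0,-1],[0,0,-0.5,0,-1],[0,0,-0.7,0,-1],[0,0,-0.9,0,-1]],
])

```text
clock: 21.0
tool_pos: [0.5293, 0.2613, 0.1624]
orientation: [180.0, 0.0, -26.2]
force: [1.0, 0.7, -0.5]
opening: 0.0176
gripper_force: 29.9
```

>>> carry_out([
  [[0.12,0.18,0,0.024,-1],[0.24,0.36,0,0.048,-1],[0.36,0.54,0,0.072,-1],[0.48,0.72,0,0.096,-1],[0.576,0.887,0,0.119,-1]],
])

```text
clock: 21.5
tool_pos: [0.5548, 0.0497, 0.1609]
orientation: [-180.0, 0.0, -69.4]
force: [-0.0, -0.3, -0.5]
opening: 0.0174
gripper_force: 29.9
```

>>> carry_out([
  [[0.2,0.05,0,0.0333,-1],[0.4,0.1,0,0.0333,-1],[0.6,0.15,0,0.0333,-1],[0.8,0.2,0,0.0333,-1],[1,0.265,0,0.0333,-1]],
])

```text
clock: 22.0
tool_pos: [0.5771, -0.1558, 0.1607]
orientation: [-180.0, 0.0, -81.0]
force: [1.1, 0.9, -0.5]
opening: 0.0174
gripper_force: 29.9
```

```bash
cat > rel.py <<'E'
from h import *
o=ctrl.get_obs();T=np.array(o["tool_pos"]);psi=np.radians(o["orientation"][2])
K=np.array([.55986,-.0240]);y=np.radians(8.85);u=np.array([np.cos(y),np.sin(y)]);n=np.array([-u[1],u[0]])
def rep(ty):
    d=K+n*ty-T[:2]
    print("tcp",T.round(4),"psi",np.degrees(psi).round(2),"F",np.round(o["force"],1),"open",round(o["opening"],4),"hinge frame mm",((T[:2]-K)@u*1e3).round(2),((T[:2]-K)@n*1e3).round(2))
    print("scaled tx,ty",(d@[np.cos(psi),np.sin(psi)]/.2).round(4),(d@[np.sin(psi),-np.cos(psi)]/.2).round(4),"turn",((np.degrees(psi)+81.15)/360).round(4))
E
python3 - <<'E'
from rel import *
rep(-.1506)
ex=np.array([np.cos(psi),np.sin(psi),0]);ey=np.array([np.sin(psi),-np.cos(psi),0])
s=ctrl.snapshot("scene");im=s["color"]
for a,b in((0,-.09),(0,.09),(.035,-.05),(-.035,.09)):
    print(a,b,[(dz,im[tuple(int(round(v)) for v in proj(s,T+ey*b+ex*a+[0,0,dz/1e3])[::-1])].tolist()) for dz in range(120,40,-6)])
L=ctrl.silhouettes(s,"pin")
for d in L[:3]:
    P=np.array([atz(s,p,T[2]+.024)[:2] for p in cv2.boxPoints(cv2.minAreaRect(cv2.findNonZero(d["mask"].astype(np.uint8))))]);print(d["p"],((P-K)@np.c_[u,n]*1e3).round(1).tolist())
E
```

```text
tcp [ 0.5771 -0.1558  0.1607] psi -80.97 F [ 1.1  0.9 -0.5] open 0.0174 hinge frame mm -3.26 -132.87
scaled tx,ty 0.0887 -0.016 turn 0.0005
0 -0.09 [(120, [100, 98, 92]), (114, [227, 221, 196]), (108, [227, 221, 195]), (102, [227, 220, 195]), (96, [226, 220, 194]), (90, [205, 195, 169]), (84, [65, 63, 59]), (78, [68, 65, 60]), (72, [68, 67, 62]), (66, [76, 74, 72]), (60, [70, 69, 65]), (54, [70, 69, 66]), (48, [66, 65, 61]), (42, [64, 64, 58])]
0 0.09 [(120, [112, 109, 100]), (114, [122, 118, 112]), (108, [108, 105, 95]), (102, [168, 162, 141]), (96, [197, 183, 152]), (90, [121, 120, 115]), (84, [119, 120, 114]), (78, [95, 95, 90]), (72, [102, 96, 84]), (66, [97, 93, 80]), (60, [99, 101, 95]), (54, [104, 105, 101]), (48, [102, 103, 99]), (42, [100, 101, 97])]
0.035 -0.05 [(120, [108, 108, 108]), (114, [106, 108, 107]), (108, [83, 82, 81]), (102, [83, 82, 80]), (96, [224, 219, 193]), (90, [227, 222, 196]), (84, [227, 222, 196]), (78, [227, 220, 195]), (72, [225, 218, 192]), (66, [82, 78, 72]), (60, [66, 67, 61]), (54, [66, 64, 60]), (48, [65, 64, 60]), (42, [67, 69, 65])]
-0.035 0.09 [(120, [114, 110, 100]), (114, [199, 188, 162]), (108, [220, 215, 187]), (102, [218, 213, 184]), (96, [217, 210, 181]), (90, [224, 219, 193]), (84, [107, 106, 99]), (78, [99, 99, 97]), (72, [96, 97, 93]), (66, [98, 98, 97]), (60, [98, 97, 96]), (54, [97, 98, 96]), (48, [94, 96, 92]), (42, [93, 94, 92])]
0.68 [[313.6, 325.1], [284.5, 326.7], [292.6, 443.5], [319.2, 437.7]]
0.63 [[12.6, -122.7], [-17.7, -138.4], [-31.0, -53.3], [-0.8, -40.4]]
0.47 [[175.4, 43.9], [-19.4, 31.3], [36.0, 107.7], [209.4, 107.0]]
```

The gripper body sits 87 mm above the reported TCP, so it will clear the backrest by about 8 mm at insertion height. Going to the pre-insertion pose.

>>> carry_out([
  [[0.089,-0.016,0,0.0005,-1],[0.089,-0.016,0.2,0.0005,-1],[0.089,-0.016,0.4,0.0005,-1],[0.089,-0.016,0.6,0.0005,-1],[0.089,-0.016,0.68,0.0005,-1]],
])

```text
clock: 22.6
tool_pos: [0.5801, -0.1708, 0.0207]
orientation: [179.7, 0.1, -81.2]
force: [-0.4, 0.3, -1.0]
opening: 0.0178
gripper_force: 29.9
```

>>> carry_out([
  [[0,0,0,0,-1],[0,0,0,0,-1],[0,0,0,0,-1]],
])

```text
clock: 22.9
tool_pos: [0.5843, -0.1712, 0.0264]
orientation: [-179.9, -0.0, -81.1]
force: [-0.0, -0.3, 0.7]
opening: 0.0179
gripper_force: 29.9
```

Run:
```python
from rel import *
rep(-.1506)
# pin and rail in scene: hinge line check
s=ctrl.snapshot("scene");save(s,"s9.png")
for nm,z in(("pin",.049),("pin_mid",.049),("rail_about",.049),("cover_knuckle",.049)):
    for d in ctrl.spot_point(s,nm)[:3]:
        q=((atz(s,d["centre"],z)[:2]-K)@np.c_[u,n]*1e3).round(1)
        if np.linalg.norm(q)<200: print(nm,d["p"],q)
# which colour at predicted pin line points
for y_ in (-140,-120,-100,-80,-60,-52,-48,-44):
    p=proj(s,[*(K+n*y_/1e3),.049]);c=s["color"][:,:,:]
    col=s["color"][int(p[1])-12:int(p[1])+13,int(round(p[0])),2].astype(int);print(y_,p.round(1),col.tolist())
```

```text
tcp [ 0.5843 -0.1712  0.0264] psi -81.14 F [-0.  -0.3  0.7] open 0.0179 hinge frame mm 1.47 -149.21
scaled tx,ty 0.007 0.0074 turn 0.0
pin 0.57 [   3.7 -129.3]
pin_mid 0.57 [  -6.1 -104.2]
rail_about 0.92 [6.4 2. ]
cover_knuckle 0.58 [-11.7  -8.8]
-140 [248.8 237.8] [87, 82, 81, 75, 68, 71, 66, 99, 217, 247, 247, 247, 247, 242, 186, 173, 164, 122, 95, 97, 92, 94, 96, 95, 95]
-120 [257.  239.7] [95, 93, 93, 95, 92, 93, 91, 93, 97, 141, 231, 247, 247, 238, 179, 114, 92, 93, 93, 94, 93, 96, 91, 94, 93]
-100 [265.4 241.6] [93, 95, 92, 93, 91, 90, 91, 92, 102, 168, 241, 247, 246, 234, 168, 109, 92, 91, 95, 97, 96, 95, 93, 96, 96]
-80 [273.9 243.5] [91, 93, 93, 91, 93, 87, 91, 93, 101, 164, 241, 247, 247, 237, 176, 108, 97, 94, 94, 92, 94, 94, 92, 95, 96]
-60 [282.5 245.4] [89, 94, 94, 89, 93, 95, 95, 95, 108, 199, 246, 247, 246, 229, 159, 100, 95, 96, 96, 96, 95, 93, 95, 96, 95]
-52 [286.  246.2] [91, 91, 93, 95, 93, 96, 95, 93, 109, 171, 227, 221, 201, 149, 107, 100, 99, 95, 99, 98, 95, 96, 98, 94, 97]
-48 [287.7 246.6] [96, 94, 92, 93, 95, 90, 95, 97, 94, 96, 100, 104, 97, 96, 97, 97, 97, 98, 98, 99, 96, 96, 98, 104, 100]
-44 [289.4 247. ] [96, 97, 94, 94, 95, 96, 92, 92, 96, 94, 98, 98, 96, 101, 99, 94, 91, 93, 91, 97, 96, 102, 103, 106, 103]
```

>>> carry_out([
  [[0,0,0,0,-1],[0,0,0,0,-1],[0,0,0,0,-1],[0,0,0,0,-1]],
])

```text
clock: 23.55
tool_pos: [0.583, -0.1713, 0.0247]
orientation: [180.0, 0.0, -81.2]
force: [-0.1, -0.4, -0.1]
opening: 0.0174
gripper_force: 29.9
```

```bash
python3 -c "
from rel import *
rep(-.1506)"
```

```text
tcp [ 0.583  -0.1713  0.0247] psi -81.17 F [-0.1 -0.4 -0.1] open 0.0174 hinge frame mm 0.18 -149.1
scaled tx,ty 0.0075 0.0009 turn -0.0
```

>>> carry_out([
  [[-0.01,0.001,0,0,-1],[-0.02,0.001,0,0,-1],[-0.03,0.001,0,0,-1],[-0.035,0.001,0,0,-1],[-0.035,0.001,0,0,-1]],
])

```text
clock: 24.05
tool_pos: [0.5817, -0.1642, 0.0248]
orientation: [-180.0, -0.0, -81.1]
force: [0.2, -0.1, -0.7]
opening: 0.0178
gripper_force: 29.9
```

>>> carry_out([
  [[-0.004,0,0,0,-1],[-0.0075,0,0,0,-1],[-0.0075,0,0,0,-1]],
])

```text
clock: 24.35
tool_pos: [0.5815, -0.1629, 0.0248]
orientation: [-180.0, -0.0, -81.2]
force: [-0.5, 0.6, -0.2]
opening: 0.0176
gripper_force: 29.9
```

>>> carry_out([
  [[-0.004,0,0,0,-1],[-0.0075,0,0,0,-1],[-0.0075,0,0,0,-1]],
])

```text
clock: 24.65
tool_pos: [0.5812, -0.1613, 0.0248]
orientation: [180.0, 0.0, -81.2]
force: [0.2, -0.0, -0.7]
opening: 0.0176
gripper_force: 29.9
```

>>> carry_out([
  [[-0.004,0,0,0,-1],[-0.0075,0,0,0,-1],[-0.0075,0,0,0,-1]],
])

```text
clock: 24.95
tool_pos: [0.581, -0.1599, 0.0248]
orientation: [180.0, -0.0, -81.2]
force: [-0.5, -0.4, -1.4]
opening: 0.0177
gripper_force: 29.9
```

>>> carry_out([
  [[-0.004,0,0,0,-1],[-0.0075,0,0,0,-1],[-0.0075,0,0,0,-1]],
])

```text
clock: 25.25
tool_pos: [0.5811, -0.1592, 0.025]
orientation: [-180.0, -0.1, -81.1]
force: [0.1, -5.9, -0.8]
opening: 0.0177
gripper_force: 29.9
```

The tip met wood at about the mouth, 6 N axially with no side force, so it is on the face. I slide it sideways under this light push to find the bore.

>>> carry_out([
  [[0,-0.0025,0,0,-1],[0,-0.005,0,0,-1],[0,-0.005,0,0,-1]],
])

```text
clock: 25.55
tool_pos: [0.5817, -0.1591, 0.0249]
orientation: [180.0, -0.0, -81.2]
force: [-0.3, -4.7, 0.1]
opening: 0.0173
gripper_force: 30.0
```

Run:
```python
from rel import *
rep(-.0568)
for cam in("scene","top"):
    s=ctrl.snapshot(cam);p=proj(s,[*(K-n*.04),.049]);im=s["color"][:,:,::-1];x,y=int(p[0]),int(p[1])
    cv2.imwrite("pics/z_%s.png"%cam,im)
    g=im.astype(int);wh=(g.min(2)>150).astype(np.uint8)   # white pin pixels
    pts=[]
    for t in range(-118,-38,4):
        q=proj(s,[*(K+n*t/1e3),.049]);c,r=int(round(q[0])),q[1]
        if cam=="scene":
            col=np.clip(g[int(r)-7:int(r)+8,c].min(1)-95,0,None);w=col.sum();pts.append((t,round(float((col*np.arange(int(r)-7,int(r)+8)).sum()/max(w,1)-r),2),int(col.max())))
        else:
            rr=int(round(r));row=np.clip(g[rr-7:rr+8,c].min(1)-80,0,None);pts.append((t,round(float((row*np.arange(rr-7,rr+8)).sum()/max(row.sum(),1)-r),2),int(row.max())))
    print(cam,pts)
    m=near=None
```

```text
tcp [ 0.5817 -0.1591  0.0249] psi -81.16 F [-0.3 -4.7  0.1] open 0.0173 hinge frame mm 0.76 -136.81
scaled tx,ty -0.4001 0.0038 turn -0.0
scene [(-118, -2.05, 152), (-114, -0.54, 152), (-110, -0.61, 152), (-106, -0.59, 152), (-102, -0.48, 152), (-98, -0.7, 152), (-94, -0.63, 152), (-90, -0.44, 152), (-86, -0.59, 152), (-82, -0.62, 151), (-78, -0.57, 152), (-74, -0.69, 151), (-70, -0.57, 151), (-66, -0.49, 151), (-62, -0.48, 151), (-58, -0.62, 151), (-54, -0.65, 151), (-50, -0.55, 151), (-46, -0.81, 151), (-42, -1.34, 132)]
top [(-118, -1.26, 137), (-114, 0.7, 62), (-110, -1.62, 91), (-106, 0.33, 175), (-102, 0.4, 175), (-98, 0.58, 175), (-94, 0.45, 175), (-90, 0.41, 175), (-86, 0.48, 175), (-82, 0.68, 175), (-78, 0.63, 175), (-74, 0.52, 175), (-70, 0.53, 175), (-66, 0.75, 175), (-62, 0.75, 175), (-58, 0.76, 175), (-54, 0.65, 175), (-50, 0.78, 175), (-46, 0.87, 175), (-42, 1.38, 174)]
```

>>> carry_out([
  [[0,-0.0025,0,0,-1],[0,-0.005,0,0,-1],[0,-0.005,0,0,-1]],
])

```text
clock: 25.95
tool_pos: [0.5827, -0.1582, 0.0247]
orientation: [180.0, 0.0, -81.2]
force: [-0.3, -0.2, -0.4]
opening: 0.0175
gripper_force: 29.9
```

Run:
```python
from rel import *
rep(-.0568)
s=ctrl.snapshot("scene");P0=K-n*.04
a=proj(s,[*P0,.049]);print("px per mm: x",proj(s,[*(P0+u*.001),.049])-a,"y",proj(s,[*(P0+n*.001),.049])-a,"z",proj(s,[*P0,.050])-a)
s=ctrl.snapshot("top");a=proj(s,[*P0,.049]);print("top px per mm: x",proj(s,[*(P0+u*.001),.049])-a,"z",proj(s,[*P0,.050])-a)
```

```text
tcp [ 0.5827 -0.1582  0.0247] psi -81.18 F [-0.3 -0.2 -0.4] open 0.0175 hinge frame mm 1.89 -136.08
scaled tx,ty -0.3964 0.0097 turn -0.0001
px per mm: x [-0.20733012  0.2506836 ] y [0.43816582 0.09832177] z [-0.0217139  -0.40228073]
top px per mm: x [-0.06847662 -0.44157671] z [ 0.02423453 -0.09057907]
```

The tip dropped into the mouth: force to zero and 0.9 mm of advance. The top picture also shows the pin yawed about 1° in the grip. I correct the yaw, centre it, and feed on.

>>> carry_out([
  [[0,0.0018,0,0.001,-1],[0,0.0035,0,0.002,-1],[0,0.0035,0,0.002,-1],[-0.0035,0.0035,0,0.002,-1],[-0.007,0.0035,0,0.002,-1]],
])

```text
clock: 26.55
tool_pos: [0.5819, -0.1568, 0.0248]
orientation: [-180.0, 0.0, -81.9]
force: [0.0, -0.2, -0.4]
opening: 0.0176
gripper_force: 29.9
```

>>> carry_out([
  [[0,0,0,0,-1],[0,0,0,0,-1]],
])

```text
clock: 26.75
tool_pos: [0.5819, -0.1568, 0.0248]
orientation: [-180.0, -0.0, -81.9]
force: [0.1, -0.3, -0.6]
opening: 0.0175
gripper_force: 29.9
```

>>> carry_out([
  [[-0.005,0,0,0,-1],[-0.0075,0.0001,0,0,-1],[-0.0075,0.0001,0,0,-1]],
])

```text
clock: 27.05
tool_pos: [0.5817, -0.1553, 0.0248]
orientation: [-180.0, 0.0, -81.9]
force: [-1.5, 0.7, -0.4]
opening: 0.0174
gripper_force: 29.9
```

>>> carry_out([
  [[-0.005,0,0,0,-1],[-0.0075,0.0001,0,0,-1],[-0.0075,0.0001,0,0,-1]],
])

```text
clock: 27.35
tool_pos: [0.5814, -0.1538, 0.0248]
orientation: [180.0, 0.0, -81.9]
force: [0.3, 0.5, -1.2]
opening: 0.0174
gripper_force: 29.9
```

>>> carry_out([
  [[-0.008,0.0001,0,0,-1],[-0.016,0.0002,0,0,-1],[-0.024,0.0003,0,0,-1],[-0.032,0.0004,0,0,-1],[-0.032,0.0004,0,0,-1]],
])

```text
clock: 27.85
tool_pos: [0.5804, -0.1474, 0.0248]
orientation: [-180.0, 0.0, -81.9]
force: [0.5, -0.6, -0.5]
opening: 0.0173
gripper_force: 29.9
```

Run:
```python
from rel import *
rep(-.0548)
s=ctrl.snapshot("top");g=s["color"].astype(int)
c0=[];c1=[]
for t in range(-98,-42,4):
    q=proj(s,[*(K+n*t/1e3),.049]);c,rr=int(round(q[0])),int(round(q[1]));w=np.clip(g[rr-7:rr+8,c].min(1)-80,0,None);c0.append(t);c1.append((w*np.arange(rr-7,rr+8)).sum()/w.sum()-q[1])
p=np.polyfit(c0,c1,1);print("pin slope deg toward -x:",np.degrees(p[0]/.4416).round(2),"x offset mm at -40:",(-np.polyval(p,-40)/.4416).round(2))
```

```text
tcp [ 0.5804 -0.1474  0.0248] psi -81.88 F [ 0.5 -0.6 -0.5] open 0.0173 hinge frame mm 1.32 -125.04
scaled tx,ty -0.3511 0.0111 turn -0.002
pin slope deg toward -x: 1.5 x offset mm at -40: -0.6
```

>>> carry_out([
  [[0,0.002,0,0.0007,-1],[0,0.004,0,0.0014,-1],[0,0.006,0,0.002,-1],[0,0.006,0,0.002,-1],[0,0.006,0,0.002,-1]],
])

```text
clock: 28.4
tool_pos: [0.5793, -0.1478, 0.0248]
orientation: [-180.0, -0.0, -82.6]
force: [-0.7, -0.2, -1.0]
opening: 0.0173
gripper_force: 29.9
```

>>> carry_out([
  [[-0.008,0.0002,0,0,-1],[-0.016,0.0004,0,0,-1],[-0.024,0.0006,0,0,-1],[-0.03,0.0008,0,0,-1],[-0.03,0.0008,0,0,-1]],
])

```text
clock: 28.9
tool_pos: [0.5783, -0.1416, 0.0248]
orientation: [-180.0, 0.0, -82.6]
force: [0.2, 0.0, 0.7]
opening: 0.0175
gripper_force: 29.9
```

```bash
python3 -c "
from rel import *
rep(-.0548);print(o['moment'])"
```

```text
tcp [ 0.5783 -0.1416  0.0248] psi -82.59 F [0.2 0.  0.7] open 0.0175 hinge frame mm 0.13 -119.03
scaled tx,ty -0.321 0.0087 turn -0.004
[ 0.131563    0.00466985 -0.06143929]
```

>>> carry_out([
  [[-0.008,0.0002,0,0,-1],[-0.016,0.0004,0,0,-1],[-0.024,0.0006,0,0,-1],[-0.03,0.0008,0,0,-1],[-0.03,0.0008,0,0,-1]],
])

```text
clock: 29.4
tool_pos: [0.5774, -0.1357, 0.0248]
orientation: [180.0, 0.0, -82.6]
force: [-0.2, 0.0, -0.4]
opening: 0.0173
gripper_force: 29.9
```

>>> carry_out([
  [[-0.004,0.0001,0,0,-1],[-0.0075,0.0002,0,0,-1],[-0.0075,0.0002,0,0,-1]],
])

```text
clock: 29.7
tool_pos: [0.5772, -0.1344, 0.0248]
orientation: [-180.0, 0.0, -82.6]
force: [-0.6, -0.5, -0.2]
opening: 0.0175
gripper_force: 29.9
```

>>> carry_out([
  [[-0.005,0.0001,0,0,-1],[-0.01,0.0002,0,0,-1],[-0.01,0.0002,0,0,-1]],
])

```text
clock: 30.0
tool_pos: [0.5769, -0.1324, 0.0248]
orientation: [-180.0, -0.0, -82.6]
force: [-0.1, 0.4, 0.3]
opening: 0.0175
gripper_force: 29.9
```

>>> carry_out([
  [[-0.005,0.0001,0,0,-1],[-0.01,0.0002,0,0,-1],[-0.01,0.0002,0,0,-1]],
])

```text
clock: 30.3
tool_pos: [0.5765, -0.1303, 0.0247]
orientation: [180.0, 0.0, -82.6]
force: [-0.1, 0.3, -0.5]
opening: 0.0174
gripper_force: 29.9
```

>>> carry_out([
  [[-0.005,0.0001,0,0,-1],[-0.01,0.0002,0,0,-1],[-0.01,0.0002,0,0,-1]],
])

```text
clock: 30.6
tool_pos: [0.5762, -0.1283, 0.0247]
orientation: [180.0, 0.0, -82.6]
force: [-1.1, -0.8, -0.2]
opening: 0.0174
gripper_force: 29.9
```

Run:
```python
from fit import *
import rel; rel.rep(-.0548)
s=ctrl.snapshot("scene");m=near(s,"cover",[.465,-.039,.07])
fit(s,m,COVER,[.463,-.039,.157],.06)
```

```text
tcp [ 0.5762 -0.1283  0.0247] psi -82.6 F [-1.1 -0.8 -0.2] open 0.0174 hinge frame mm 0.04 -105.61
scaled tx,ty -0.254 0.0067 turn -0.004
fit x,y mm 463.0 -38.9 yaw 9.62 resid 29 / 1845
```

>>> carry_out([
  [[-0.004,0.0001,0,0,-1],[-0.0075,0.0002,0,0,-1],[-0.0075,0.0002,0,0,-1]],
])

```text
clock: 31.0
tool_pos: [0.576, -0.1269, 0.0248]
orientation: [-180.0, 0.0, -82.6]
force: [0.2, -0.2, -0.8]
opening: 0.0174
gripper_force: 29.9
```

>>> carry_out([
  [[-0.005,0.0001,0,0,-1],[-0.01,0.0002,0,0,-1],[-0.01,0.0002,0,0,-1]],
])

```text
clock: 31.3
tool_pos: [0.5757, -0.1249, 0.0248]
orientation: [180.0, 0.0, -82.6]
force: [-0.5, 0.6, 0.0]
opening: 0.0175
gripper_force: 29.9
```

>>> carry_out([
  [[-0.01,0.0002,0,0,-1],[-0.02,0.0005,0,0,-1],[-0.03,0.0008,0,0,-1],[-0.04,0.001,0,0,-1],[-0.04,0.001,0,0,-1]],
])

```text
clock: 31.8
tool_pos: [0.5744, -0.1168, 0.0248]
orientation: [180.0, 0.0, -82.6]
force: [-0.1, 0.5, 0.5]
opening: 0.0176
gripper_force: 29.9
```

>>> carry_out([
  [[-0.01,0.0002,0,0,-1],[-0.02,0.0005,0,0,-1],[-0.03,0.0008,0,0,-1],[-0.04,0.001,0,0,-1],[-0.04,0.001,0,0,-1]],
])

```text
clock: 32.3
tool_pos: [0.5732, -0.1089, 0.0248]
orientation: [180.0, 0.0, -82.6]
force: [-0.4, 0.3, -1.1]
opening: 0.0174
gripper_force: 29.9
```

```bash
python3 -c "
from rel import *
rep(-.0548);print(o['moment'])"
```

```text
tcp [ 0.5732 -0.1089  0.0248] psi -82.59 F [-0.4  0.3 -1.1] open 0.0174 hinge frame mm 0.13 -85.96
scaled tx,ty -0.1557 0.0046 turn -0.004
[0.20819806 0.19967061 0.01069011]
```

>>> carry_out([
  [[-0.005,0.0001,0,0,-1],[-0.0125,0.0003,0,0,-1],[-0.0125,0.0003,0,0,-1]],
])

```text
clock: 32.6
tool_pos: [0.5728, -0.1066, 0.0247]
orientation: [180.0, 0.0, -82.6]
force: [-0.8, 0.6, -1.1]
opening: 0.0173
gripper_force: 29.9
```

>>> carry_out([
  [[-0.005,0.0001,0,0,-1],[-0.0085,0.0002,0,0,-1],[-0.0085,0.0002,0,0,-1]],
])

```text
clock: 32.9
tool_pos: [0.5726, -0.105, 0.0248]
orientation: [180.0, 0.0, -82.6]
force: [-1.1, -0.0, -0.0]
opening: 0.0171
gripper_force: 29.9
```

>>> carry_out([
  [[-0.005,0.0001,0,0,-1],[-0.009,0.0002,0,0,-1],[-0.009,0.0002,0,0,-1]],
])

```text
clock: 33.2
tool_pos: [0.5724, -0.1032, 0.0248]
orientation: [-180.0, 0.0, -82.6]
force: [-0.4, -0.1, -0.7]
opening: 0.0174
gripper_force: 29.9
```

>>> carry_out([
  [[-0.005,0.0001,0,0,-1],[-0.009,0.0002,0,0,-1],[-0.009,0.0002,0,0,-1]],
])

```text
clock: 33.5
tool_pos: [0.5721, -0.1014, 0.0248]
orientation: [-180.0, 0.0, -82.6]
force: [0.2, 0.7, 0.2]
opening: 0.0176
gripper_force: 29.9
```

>>> carry_out([
  [[-0.005,0.0001,0,0,-1],[-0.01,0.0002,0,0,-1],[-0.01,0.0002,0,0,-1]],
])

```text
clock: 33.8
tool_pos: [0.5718, -0.0994, 0.0247]
orientation: [-180.0, 0.0, -82.6]
force: [0.2, -0.1, -0.2]
opening: 0.0176
gripper_force: 29.9
```

The pin is in the third knuckle. Feeding to just short of home.

>>> carry_out([
  [[-0.01,0.0002,0,0,-1],[-0.02,0.0005,0,0,-1],[-0.03,0.0008,0,0,-1],[-0.04,0.001,0,0,-1],[-0.04,0.001,0,0,-1]],
])

```text
clock: 34.3
tool_pos: [0.5706, -0.0913, 0.0248]
orientation: [-180.0, 0.0, -82.6]
force: [-0.6, -0.1, -0.5]
opening: 0.0172
gripper_force: 29.9
```

>>> carry_out([
  [[-0.01,0.0002,0,0,-1],[-0.02,0.0005,0,0,-1],[-0.03,0.0008,0,0,-1],[-0.04,0.001,0,0,-1],[-0.04,0.001,0,0,-1]],
])

```text
clock: 34.8
tool_pos: [0.5693, -0.0834, 0.0247]
orientation: [-180.0, 0.0, -82.6]
force: [-1.4, -0.1, -0.5]
opening: 0.0175
gripper_force: 29.9
```

```bash
python3 -c "
from rel import *
rep(-.0548)"
```

```text
tcp [ 0.5693 -0.0834  0.0247] psi -82.59 F [-1.4 -0.1 -0.5] open 0.0175 hinge frame mm 0.17 -60.13
scaled tx,ty -0.0266 0.0015 turn -0.004
```

>>> carry_out([
  [[-0.006,0.0002,0,0,-1],[-0.012,0.0003,0,0,-1],[-0.015,0.0004,0,0,-1],[-0.015,0.0004,0,0,-1]],
])

```text
clock: 35.2
tool_pos: [0.5689, -0.0807, 0.0248]
orientation: [-180.0, 0.0, -82.6]
force: [-0.4, -1.4, -0.4]
opening: 0.0177
gripper_force: 29.9
```

>>> carry_out([
  [[-0.004,0.0001,0,0,-1],[-0.006,0.0002,0,0,-1],[-0.006,0.0002,0,0,-1]],
])

```text
clock: 35.5
tool_pos: [0.5687, -0.0795, 0.0248]
orientation: [-180.0, 0.0, -82.6]
force: [-1.1, -0.4, -0.3]
opening: 0.0171
gripper_force: 29.9
```

>>> carry_out([
  [[-0.004,0.0001,0,0,-1],[-0.006,0.0002,0,0,-1],[-0.006,0.0002,0,0,-1]],
])

```text
clock: 35.8
tool_pos: [0.5686, -0.0788, 0.0248]
orientation: [180.0, -0.0, -82.6]
force: [0.4, -5.6, -1.2]
opening: 0.0176
gripper_force: 29.9
```

Shoulder contact at 5.6 N. Pressing to about 10 N.

>>> carry_out([
  [[-0.0025,0,0,0,-1],[-0.0025,0,0,0,-1],[-0.0025,0,0,0,-1],[-0.0025,0,0,0,-1]],
])

```text
clock: 36.2
tool_pos: [0.5685, -0.0787, 0.0248]
orientation: [180.0, -0.0, -82.6]
force: [0.4, -7.7, -0.9]
opening: 0.0173
gripper_force: 29.9
```

Run:
```python
from rel import *
rep(-.0548)
s=ctrl.snapshot("scene")
for nm in("pin_mid","cover_knuckle","pin"):
    print(nm,[((atz(s,d["centre"],.049)[:2]-K)@np.c_[u,n]*1e3).round(1).tolist() for d in ctrl.spot_point(s,nm)[:2]])
```

```text
tcp [ 0.5685 -0.0787  0.0248] psi -82.61 F [ 0.4 -7.7 -0.9] open 0.0173 hinge frame mm 0.13 -55.41
scaled tx,ty -0.003 0.0007 turn -0.004
pin_mid [[165.0, 374.8]]
cover_knuckle [[-3.2, -4.2]]
pin [[166.0, 437.1], [-5.7, -37.4]]
```

>>> carry_out([
  [[-0.0025,0,0,0,-1],[-0.0025,0,0,0,-1],[-0.0025,0,0,0,-1],[-0.0025,0,0,0,-1]],
])

```text
clock: 36.8
tool_pos: [0.5685, -0.0786, 0.0249]
orientation: [180.0, -0.1, -82.6]
force: [1.8, -10.1, -2.1]
opening: 0.0174
gripper_force: 29.9
```

10 N has been held for 0.4 s. I ease off, open, and rise straight up.

>>> carry_out([
  [[0.004,0,0,0,-1],[0.004,0,0,0,-0.4],[0.004,0,0,0,-0.4],[0.004,0,0,0,-0.4],[0.004,0,0,0,-0.4]],
])

```text
clock: 37.3
tool_pos: [0.5686, -0.0778, 0.0248]
orientation: [-180.0, 0.0, -82.6]
force: [0.2, 0.7, -0.4]
opening: 0.0262
gripper_force: 0.0
```

>>> carry_out([
  [[0,0,-0.05,0,-0.4],[0,0,-0.15,0,-0.4],[0,0,-0.35,0,-0.4],[0,0,-0.6,0,-0.4],[0,0,-0.85,0,-0.4]],
])

```text
clock: 37.8
tool_pos: [0.5679, -0.0782, 0.1972]
orientation: [180.0, -0.0, -82.6]
force: [2.5, 0.3, -0.4]
opening: 0.0262
gripper_force: 0.0
```

>>> carry_out([
  [[0,0,0,0,-0.4],[0,0,0,0,-0.4],[0,0,0,0,-0.4]],
])

```text
clock: 38.1
tool_pos: [0.5678, -0.0781, 0.1946]
orientation: [180.0, 0.0, -82.6]
force: [0.0, 0.4, -0.6]
opening: 0.0262
gripper_force: 0.0
```

Run:
```python
from fit import *
import rel;rel.rep(0);K,u,n=rel.K,rel.u,rel.n
for cam in("scene","top"):
    s=ctrl.snapshot(cam)
    for nm in("pin_mid","cover_knuckle","pin"):
        q=[((atz(s,d["centre"],.049)[:2]-K)@np.c_[u,n]*1e3).round(1) for d in ctrl.spot_point(s,nm)[:4]];print(cam,nm,[v.tolist() for v in q if np.linalg.norm(v)<150])
    if cam=="scene":
        m=near(s,"cover",[.465,-.039,.07]);fit(s,m,COVER,[.463,-.039,.157],.06)
        for y_ in(-72,-64,-56,-48,-42,-38,38,41,43,46):
            p=proj(s,[*(K+n*y_/1e3),.049]);print(y_,s["color"][int(round(p[1])),int(round(p[0]))].tolist(),end=" ")
```

```text
tcp [ 0.5678 -0.0781  0.1946] psi -82.61 F [ 0.   0.4 -0.6] open 0.0262 hinge frame mm -0.46 -54.68
scaled tx,ty -0.2734 0.0047 turn -0.0041
scene pin_mid []
scene cover_knuckle [[3.4, 2.9], [-26.0, 27.8]]
scene pin [[10.2, -32.2]]
fit x,y mm 459.7 -40.0 yaw 9.40 resid 54 / 1767
-72 [242, 243, 245] -64 [246, 247, 247] -56 [246, 246, 247] -48 [245, 246, 246] -42 [239, 217, 189] -38 [234, 172, 104] 38 [231, 211, 189] 41 [217, 215, 213] 43 [161, 138, 123] 46 [155, 109, 74] top pin_mid []
top cover_knuckle [[-3.8, -1.3]]
top pin []
```

The tab shows from -40 to -72 mm, the tip stands out past +41 mm, and the cover is seated. Handing in.

```bash
python3 -c "
from plant import ctrl
print(ctrl.close_job())"
```

```text
the job is handed in; nothing more can be done
None
```

The cover is on the base with its knuckle drawn against the rail, and the pin runs through all three knuckles, pressed home with about 10 N and released; the job was handed in at about 38 s, but no verdict came back.

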